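# Load the drying carousel with a miniature barrel

## Task

Pick up the little wooden barrel from the table and set it down upright, without dropping it, in the carousel's empty pocket at the pointer. Let go of it there, then turn the wheel by exactly one click (a sixth of a turn) counterclockwise seen from above, so that the next empty pocket comes to the pointer and the barrel rides along in its pocket.

Things in the scene. Friction and masses are not known exactly. Their poses are not given: they have to be found in the camera images.
- barrel: Loose wooden miniature barrel with thin dark hoops, about 45 g, 52 mm high, 41 mm across from 16 to 36 mm height, 35 mm at its ends; origin: centre of its underside, z along its axis. It stands on the table right of the carousel, its centre 95 mm or more from a square miniature crate (42 mm, 44 mm high) and a tapered planter (42 mm, 46 mm high) of the same wood; which stands where varies.
- pocket (a point): Floor centre of the empty pocket at the pointer (dark pin on the base's grey tongue, 35 mm high); turns with the wheel. z up, x to the hub. Six pockets, 100 mm from the axis, 60 deg apart: rings of 62 mm inner, 68 mm outer diameter, lip 12 mm above the floor, floor 30 mm above the table. The next two counterclockwise hold a loose stool (42 mm high) and chest (38 mm); the rest are empty.
- grip (a point): Point on the wheel's axis at the height to grip the hub's black bar. The bar is 64 mm long along this point's y and 14 mm thick along its x, and reaches from 16 mm below to 12 mm above this point (70 to 98 mm above the table), on a thin 12 mm neck; the hub below (36 mm across) ends 52 mm above the table; it turns with the wheel. z is up, -x points to the listed pocket. The white wheel measures 284 mm across.
- wheel (a joint): Turn of the wheel in rad, positive counterclockwise from above; about 0 at the start, with the listed pocket at the pointer. A sprung click holds it at every multiple of 1.047 (60 degrees): turning it takes up to about 0.3 N m near half-way; past half-way it pulls itself on to the next click and rests within about 6 degrees of it.
Things that resemble listed ones, but are neither listed nor needed, are in the scene too. What is shaped like the barrel but turquoise is not meant.

How it is judged:
By the outcome, as a careful person would: the job done as asked, in the order asked, and still so for the second after the job is handed in, with the robot touching nothing.
It also fails if it takes over 56 s, if anything falls off the work surface, if the arm or the gripper's body presses on something with over 40 N, if the wrist force passes 120 N, or if a joint passes its speed limit or range.

## Robot

A 7-joint arm with a two-finger parallel gripper is mounted at the origin on the work surface. World frame = base frame: x ahead of the robot, y to its left, z up, the work surface at z = 0. Lengths are in m, angles in rad, forces in N, time in s.
With the tool pointing down it reaches from about 0.425 to 0.875 m from the base axis. Payload 4.7 kg.
Tool frame: the origin (TCP) lies between the finger pads; the fingertips stand 19 mm ahead of it and the grasp point (between the pads) is the TCP; z points along the fingers, x is the direction in which the jaws open and shut, and the axes are right-handed (so a half turn about z gives the same grasp; the last joint's range is limited). The gripper opens to 85 mm and grips with 20 to 120 N. Pads are 22 mm wide; open, the fingers measure 114 mm over their backs; the gripper's body (76 mm by 85 mm) begins 54 mm behind the grasp point. The pads swing forward as they close: fully open they stand 13 mm farther back than shut.
Start: joints at [-1.126, 0.321, -0.07, 1.45, 0.023, 1.371, -0.057], TCP at [0.271, 0.591, 0.25] pointing down, gripper open.
Joint ranges: [-2.86, 2.86], [-0.3, 2.09], [-1.38, 1.24], [0.06, 2.45], [-1.56, 4.7], [0.09, 2.05], [-2.69, 2.69]. Speed limits (rad/s): [2.57, 2.57, 3.14, 3.14, 3.14, 3.14, 3.14].

## Interface

Orientations are given as [roll, pitch, yaw] about the fixed x, y, z axes, in that order (R = Rz(yaw) Ry(pitch) Rx(roll)).
In Python, from station import * gives the robot as it stands. The module is installed in compiled form; this text tells all that it offers.
- The arm moves only by the shell command python3 -m handwheel 'ROWS'. ROWS is JSON, a list that holds one entry, the list of rows, each a list of 7 numbers: the shift along the tool's x, y, z in mm, then the turn, a rotation vector about the tool's x, y, z in rad, then the opening, from 0 (shut) to 1 (fully open). In form: [[[x, y, z, ax, ay, az, grip], ...]]. A call has 1 to 5 rows; each row shifts and turns the commanded pose from where the row before left it, along the tool's axes as they then stand; what a row does not reach is not made up. A row lasts 1/10 s, in which the tool goes at most 50 mm and 8.59 degrees, less where a joint would pass 70% of its speed; a pose out of reach is approached as far as the arm can. A call is refused whole if a number of a shift passes 50 or a number of a turn 0.15, either way. A call with a gripper value outside its range is refused whole. The fingers move at their own pace and stop on an object; the grip force is fixed at half the most. Time passes only in rows, so rows that do not move let the fingers close. It gives the time, the measured TCP pose, the force and the opening at its end, in the units of the state.
- observe(): the state, without advancing time (a new reading comes with each control period).
- camera(name): name is "side" or "top"; returns a dict with "img" (400x640x3 uint8, blue, green, red), "range_z" (400x640 float32, m along the optical axis (not along the pixel's ray), 0 where there is no reading), "mtx" (3x3 intrinsics, pixels), "k1" (the pictures are not rectified: a ray, as slopes to the right and down, at radius r is drawn at 1 + k1 r^2 times it, then the intrinsics apply), "R" (3x3) and "t" (3): a world point X has camera coordinates R X + t. Camera axes: x right, y down, z forward; pixel columns grow to the right and rows downward; lengths in m; the calibration is good to about 2 mm. A picture is of the moment at which its call begins.
- hand_in(): hands the job in, once; it reports no verdict.
The state is a dict: "time": time; "joint_pos": joint angles; "joint_vel": joint speeds; "tau": joint torques, N m; "eef_pos": TCP position; "eef_rot": TCP orientation; "wrist_force": force on the tool from outside, world axes, zero at the start; "ft_torque": the same for the moment, N m; "width": finger opening in m.
Only numpy, scipy, OpenCV 4.12 (cv2) and the standard library are available. Lean on these libraries where they do the work, as an engineer would, in place of code of your own. Each camera call takes 0.05 s, during which the arm holds its last target.

## Working session

There is one attempt and no reset: what is moved stays moved. The work goes in short steps, Python scripts to look and compute and a shell command to move; the robot and the scene stay as the last step left them, time stands still between calls to the robot, and variables do not carry over. Pictures are saved under pics/ and viewed, and the job is handed in when it is done.

```bash
mkdir -p pics
cat > h.py <<'E'
from station import *
import numpy as np, cv2
def snap(n):
    c=camera(n); return c
def pix2w(c,u,v,z=None):
    # z: world height plane; None -> use depth
    K=np.array(c["mtx"]);R=np.array(c["R"]);t=np.array(c["t"]);k=c["k1"]
    d=np.array([(u-K[0,2])/K[0,0],(v-K[1,2])/K[1,1]]);s=d.copy()
    for _ in range(30): s=d/(1+k*(s@s))
    ray=np.array([s[0],s[1],1.])
    if z is None:
        return R.T@(ray*c["range_z"][int(round(v)),int(round(u))]-t)
    o=-R.T@t; w=R.T@ray
    return o+w*(z-o[2])/w[2]
def allw(c):
    K=np.array(c["mtx"]);k=c["k1"]
    vv,uu=np.mgrid[0:400,0:640].astype(float)
    d=np.stack([(uu-K[0,2])/K[0,0],(vv-K[1,2])/K[1,1]],-1);s=d.copy()
    for _ in range(30): s=d/(1+k*(s**2).sum(-1,keepdims=True))
    P=np.concatenate([s,np.ones((400,640,1))],-1)*c["range_z"][...,None]
    return (P-np.array(c["t"]))@np.array(c["R"])
E
python3 - <<'E'
from h import *
import pickle
for n in("top","side"):
    c=snap(n); cv2.imwrite(f"pics/{n}0.png",c["img"]); pickle.dump(c,open(f"{n}0.pkl","wb"))
    print(n,-np.array(c["R"]).T@c["t"],c["k1"],c["mtx"])
o=observe();print(o)
E
```

```text
top [ 0.35418491 -0.08941999  1.00045149] 0.03543674915736195 [[429.31714309   0.         325.93054771]
 [  0.         429.31714309 194.99007116]
 [  0.           0.           1.        ]]
side [0.23509839 0.29072142 0.69522784] -0.01708851944634073 [[396.65831283   0.         321.94463424]
 [  0.         396.65831283 199.77588182]
 [  0.           0.           1.        ]]
{'time': 0.1, 'joint_pos': array([-1.12581983,  0.32172425, -0.07006674,  1.45157296,  0.02261045,
        1.37076201, -0.05690918]), 'joint_vel': array([-5.21913818e-04, -2.00327846e-03, -7.31788406e-04, -3.29245177e-04,
       -1.60805462e-05,  1.29713692e-03,  3.88915990e-04]), 'tau': array([ 4.28743433e-04, -4.94875860e+01, -3.83665832e-01, -3.15208340e+01,
        1.31516164e-02,  7.46933569e-03,  2.07702152e-05]), 'eef_pos': array([0.27135288, 0.59016141, 0.24933866]), 'eef_rot': array([3.14148415e+00, 1.67675306e-03, 1.13992387e+00]), 'wrist_force': array([-0.24130366, -0.39945355, -0.13389394]), 'ft_torque': array([ 0.00798669,  0.00139234, -0.03123796]), 'width': 0.08556718964745802}
```

View pics/top0.png

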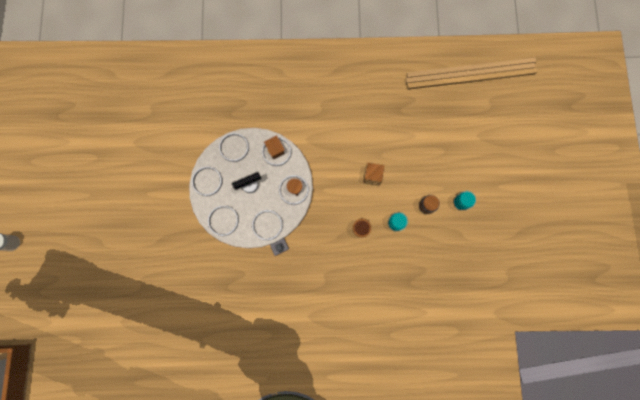

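View pics/side0.png

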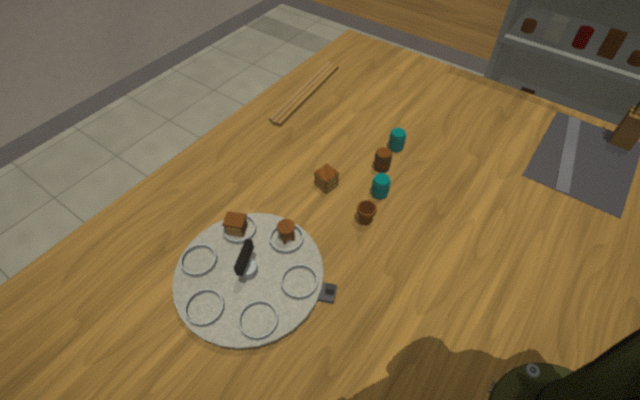

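Run:
```python
from h import *
import pickle
c=pickle.load(open("top0.pkl","rb"));s=pickle.load(open("side0.pkl","rb"))
cv2.imwrite("pics/t1.png",cv2.resize(c["img"][120:260,180:320],None,fx=4,fy=4,interpolation=cv2.INTER_CUBIC))
cv2.imwrite("pics/t2.png",cv2.resize(c["img"][160:245,345:485],None,fx=5,fy=5,interpolation=cv2.INTER_CUBIC))
cv2.imwrite("pics/s2.png",cv2.resize(s["img"][120:235,340:430],None,fx=5,fy=5,interpolation=cv2.INTER_CUBIC))
W=allw(c);Ws=allw(s)
def st(W,lo,hi,m):
    p=W[m&(W[...,2]>lo)&(W[...,2]<hi)];return p
for n,W in(("top",allw(c)),("side",allw(s))):
    ok=(W[...,0]>0.1)&(W[...,0]<0.9)
    r=(abs(W[...,0]-pix2w(c,429,204,.05)[0])<.035)&(abs(W[...,1]-pix2w(c,429,204,.05)[1])<.035)
    p=st(W,.044,.06,r);print(n,"barrel top",len(p),p.mean(0),p.min(0),p.max(0))
    p=st(W,.085,.11,ok&(abs(W[...,0]-pix2w(c,247,181,.09)[0])<.06)&(abs(W[...,1]-pix2w(c,247,181,.09)[1])<.06))
    m=p[:,:2].mean(0);u,sv,vt=np.linalg.svd(p[:,:2]-m);q=(p[:,:2]-m)@vt.T
    print("bar",len(p),p.mean(0),vt[0],q.min(0),q.max(0),(q.max(0)+q.min(0))/2@vt+m)
```

```text
top barrel top 241 [ 0.51431776 -0.33135899  0.05034566] [ 0.49587831 -0.35027849  0.04430432] [ 0.53532298 -0.31355873  0.05504024]
bar 220 [0.56555737 0.07718697 0.09621043] [ 0.38903657 -0.92122231] [-0.03203974 -0.00650414] [0.03124336 0.00954996] [0.56680539 0.07814626]
side barrel top 176 [ 0.51361555 -0.32862699  0.0501638 ] [ 0.49604953 -0.34898167  0.04415923] [ 0.53409138 -0.31257393  0.05385729]
bar 310 [0.56175548 0.07949376 0.09526489] [ 0.39456649 -0.91886739] [-0.02812628 -0.0058305 ] [0.03529176 0.00854607] [0.56441673 0.07673744]
```

View pics/t1.png

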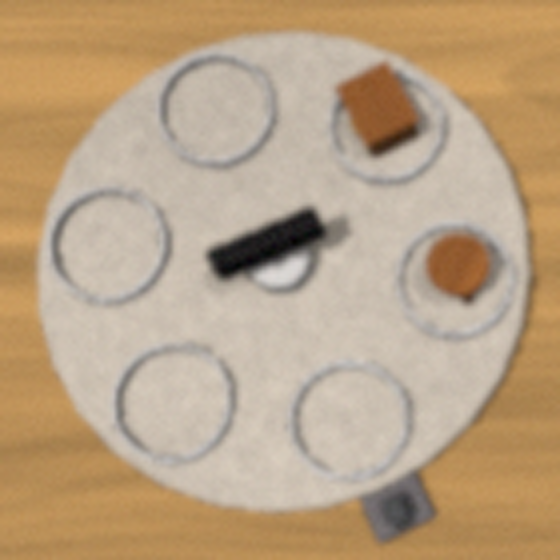

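View pics/t2.png

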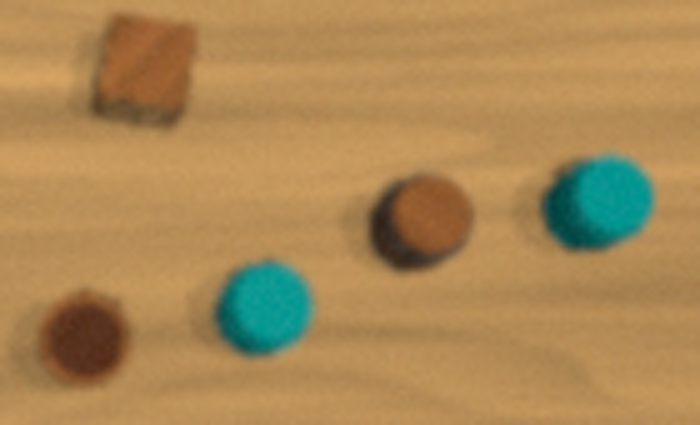

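View pics/s2.png

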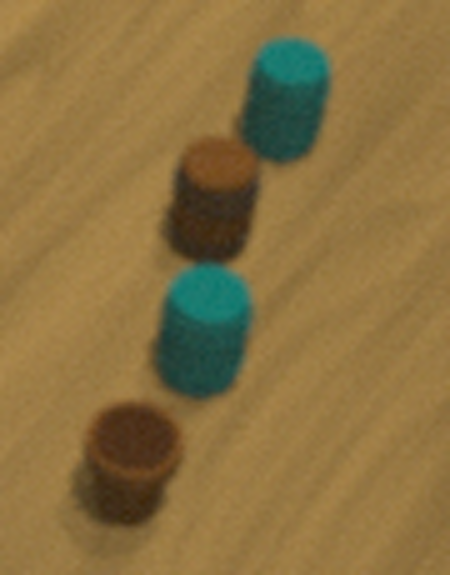

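Run:
```python
from h import *
import pickle
c=pickle.load(open("top0.pkl","rb"))
P=[]
for u,v in [(352,420.5),(458,282),(389,126),(219,111),(111,245),(176,403.5)]:
    P.append(pix2w(c,180+(u+.5)/4-.5,120+(v+.5)/4-.5,.042)[:2])
P=np.array(P);m=P.mean(0);print(P.round(4),m,np.linalg.norm(P-m,axis=1))
a=np.unwrap(np.arctan2(*(P-m).T[::-1]));print(a, (a-np.arange(6)*np.pi/3).mean())
f=lambda u,v,z:pix2w(c,345+(u+.5)/5-.5,160+(v+.5)/5-.5,z)[:2].round(4)
print("barrel",f(432,216,.052),"turq",f(268,308,.052),f(614,198,.052))
p=pix2w(c,180+399/4,120+507/4,.035);print("pin",p,np.arctan2(*(p[:2]-m)[::-1]))
```

```text
[[ 0.473   0.0358]
 [ 0.551  -0.024 ]
 [ 0.644   0.0153]
 [ 0.6548  0.1136]
 [ 0.5764  0.1734]
 [ 0.4846  0.1342]] [0.56394936 0.07472899] [0.09893957 0.09955868 0.09966097 0.09878236 0.09941249 0.09919686]
[-2.73727215 -1.7009988  -0.63842687  0.4045231   1.4456675   2.49812538] -2.7393908505103006
barrel [ 0.514  -0.3309] turq [ 0.474  -0.2555] [ 0.5206 -0.4126]
pin [0.42389255 0.00934977 0.035     ] -2.7048519415402588
```

```bash
cat > d.py <<'E'
import sys
from h import *
from scipy.spatial.transform import Rotation as Ro
o=observe();R=Ro.from_euler("xyz",o["eef_rot"])
print("t",o["time"],"pos",o["eef_pos"].round(4),"rpy",o["eef_rot"].round(4),"j",o["joint_pos"].round(2),"F",o["wrist_force"].round(1),"w",round(o["width"],4))
a=[float(x) for x in sys.argv[1:]]
if len(a)>=3:
    d=R.inv().apply(np.array(a[:3])-o["eef_pos"])*1000
    print("tool shift mm",d.round(1),"norm",np.linalg.norm(d).round(1))
if len(a)>3:
    T=Ro.from_euler("xyz",[np.pi,0,a[3]]);print("rotvec tool",(R.inv()*T).as_rotvec().round(4))
    print("shift after turn",(T.inv().apply(np.array(a[:3])-o["eef_pos"])*1000).round(1))
E
python3 -m handwheel '[[[0,0,0,0,0,0.14,1],[0,0,0,0,0,0.14,1],[0,0,0,0,0,0.14,1],[0,0,0,0,0,0.14,1],[0,0,0,0,0,0.14,1]]]'
python3 -m handwheel '[[[0,0,0,0,0,0.14,1],[0,0,0,0,0,0,1]]]'
python3 d.py 0.5 0.2 0.2 0.288; python3 d.py 0.514 -0.331 0.16 0.288
```

```text
time: 0.6
eef_pos: [0.2713, 0.5903, 0.2497]
eef_rot: [3.141, 0.001, 0.434]
wrist_force: [0.1, 0.0, -0.0]
width: 0.0853
time: 0.8
eef_pos: [0.2713, 0.5904, 0.2497]
eef_rot: [3.141, 0.0, 0.3]
wrist_force: [-0.1, -0.1, 0.3]
width: 0.0851
t 0.8 pos [0.2713 0.5904 0.2497] rpy [3.1407e+00 5.0000e-04 2.9970e-01] j [-1.21  0.32  0.04  1.45 -0.01  1.37 -0.87] F [-0.1 -0.1  0.3] w 0.0851
tool shift mm [103.3 440.4  50.1] norm 455.1
rotvec tool [0.0009 0.0005 0.0117]
shift after turn [108.4 439.3  49.7]
t 0.8 pos [0.2713 0.5904 0.2497] rpy [3.1407e+00 5.0000e-04 2.9970e-01] j [-1.21  0.32  0.04  1.45 -0.01  1.37 -0.87] F [-0.1 -0.1  0.3] w 0.0851
tool shift mm [-40.1 951.9  90.6] norm 957.0
rotvec tool [0.0009 0.0005 0.0117]
shift after turn [-29.  952.4  89.7]
```

```bash
python3 -m handwheel '[[[11,44,4,0,0,0.012,1],[11,44,4,0,0,0,1],[11,44,4,0,0,0,1],[11,44,4,0,0,0,1],[11,44,4,0,0,0,1]]]'
python3 -m handwheel '[[[11,44,4,0,0,0,1],[11,44,4,0,0,0,1],[11,44,4,0,0,0,1],[11,44,4,0,0,0,1],[11,44,4,0,0,0,1]]]'
python3 d.py 0.514 -0.331 0.12 0.288
```

```text
time: 1.3
eef_pos: [0.3878, 0.3938, 0.2301]
eef_rot: [3.142, -0.0, 0.292]
wrist_force: [0.7, 0.4, 0.5]
width: 0.0854
time: 1.8
eef_pos: [0.5029, 0.1986, 0.2102]
eef_rot: [-3.141, -0.0, 0.292]
wrist_force: [0.4, 0.8, 0.2]
width: 0.0856
t 1.8 pos [0.5029 0.1986 0.2102] rpy [-3.1414e+00 -3.0000e-04  2.9210e-01] j [-0.74  0.11  0.34  1.79 -0.04  1.25 -0.1 ] F [0.4 0.8 0.2] w 0.0856
tool shift mm [-141.9  510.3   90.1] norm 537.3
rotvec tool [-0.0002 -0.0003  0.0041]
shift after turn [-139.8  510.9   90.2]
```

```bash
python3 -m handwheel '[[[-12,43,7,0,0,0,1],[-12,43,7,0,0,0,1],[-12,43,7,0,0,0,1],[-12,43,7,0,0,0,1],[-12,43,7,0,0,0,1]]]'
python3 -m handwheel '[[[-12,43,7,0,0,0,1],[-12,43,7,0,0,0,1],[-12,43,7,0,0,0,1],[-12,43,7,0,0,0,1],[-12,43,7,0,0,0,1]]]'
python3 -m handwheel '[[[-11,40,10,0,0,0,1],[-11,40,10,0,0,0,1],[0,0,0,0,0,0,1]]]'
python3 d.py 0.514 -0.331 0.12 0.288
```

```text
time: 2.3
eef_pos: [0.5056, -0.0246, 0.1751]
eef_rot: [-3.141, -0.0, 0.292]
wrist_force: [1.3, -0.2, 0.0]
width: 0.0857
time: 2.8
eef_pos: [0.5093, -0.2476, 0.14]
eef_rot: [-3.141, -0.0, 0.292]
wrist_force: [1.0, -0.2, 0.9]
width: 0.0852
time: 3.1
eef_pos: [0.5076, -0.3359, 0.1189]
eef_rot: [3.138, 0.005, 0.283]
wrist_force: [-0.8, -0.1, 0.8]
width: 0.0858
t 3.1 pos [ 0.5076 -0.3359  0.1189] rpy [3.1385 0.0048 0.2829] j [-0.04  0.39  0.71  1.73 -0.28  1.12  1.04] F [-0.8 -0.1  0.8] w 0.0858
tool shift mm [ 7.5 -2.9 -1.2] norm 8.1
rotvec tool [ 0.0031  0.0048 -0.0051]
shift after turn [ 7.5 -2.9 -1.1]
```

```bash
python3 -m handwheel '[[[3,-3,0,0,0,0,1],[0,0,0,0,0,0,1],[0,0,0,0,0,0,1]]]'
python3 d.py 0.514 -0.331 0.034 0.288
python3 - <<'E'
from h import *
s=snap("side");t=snap("top")
cv2.imwrite("pics/a.png",np.hstack([cv2.resize(s["img"][80:260,300:440],None,fx=2.8,fy=2.8),cv2.resize(t["img"][120:300,345:485],None,fx=2.8,fy=2.8)]))
E
```

```text
time: 3.4
eef_pos: [0.5142, -0.3231, 0.1205]
eef_rot: [-3.141, -0.001, 0.292]
wrist_force: [0.4, -0.3, 0.2]
width: 0.0852
t 3.4 pos [ 0.5142 -0.3231  0.1205] rpy [-3.1407e+00 -1.2000e-03  2.9230e-01] j [-0.05  0.39  0.7   1.74 -0.28  1.12  1.03] F [ 0.4 -0.3  0.2] w 0.0852
tool shift mm [-2.6  7.6 86.5] norm 86.9
rotvec tool [-0.0009 -0.0012  0.0043]
shift after turn [-2.5  7.5 86.5]
```

View pics/a.png

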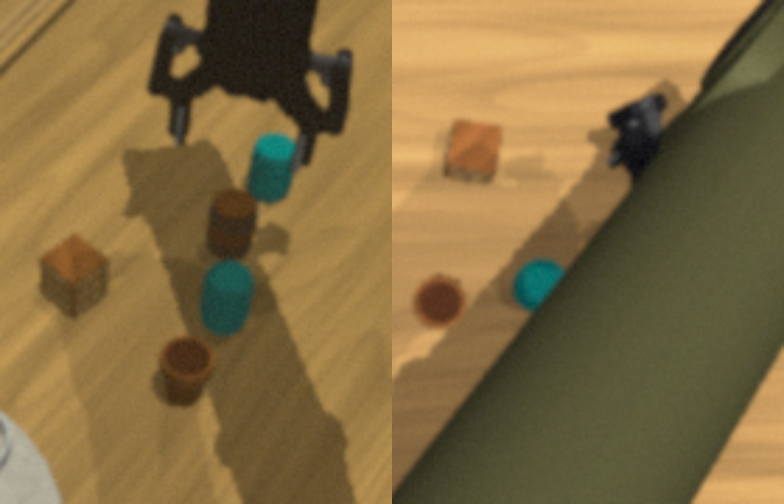

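```bash
python3 -m handwheel '[[[-2.5,7.5,10,0,0,0,1],[0,0,20,0,0,0,1],[0,0,20,0,0,0,1],[0,0,20,0,0,0,1],[0,0,10,0,0,0,1]]]'
python3 -m handwheel '[[[0,0,6,0,0,0,1],[0,0,0,0,0,0,1],[0,0,0,0,0,0,1]]]'
python3 d.py 0.514 -0.331 0.034 0.288
python3 - <<'E'
from h import *
s=snap("side")
cv2.imwrite("pics/b.png",cv2.resize(s["img"][80:260,300:440],None,fx=3.3,fy=3.3))
E
```

```text
time: 4.0
eef_pos: [0.5116, -0.3327, 0.038]
eef_rot: [-3.14, 0.002, 0.288]
wrist_force: [-0.0, -0.2, -0.5]
width: 0.0853
time: 4.3
eef_pos: [0.5133, -0.3337, 0.035]
eef_rot: [3.141, -0.001, 0.288]
wrist_force: [-0.5, -0.2, -0.3]
width: 0.0853
t 4.3 pos [ 0.5133 -0.3337  0.035 ] rpy [ 3.1407e+00 -9.0000e-04  2.8800e-01] j [ 0.01  0.5   0.66  1.78 -0.36  0.98  1.1 ] F [-0.5 -0.2 -0.3] w 0.0853
tool shift mm [ 1.4 -2.4  1. ] norm 2.9
rotvec tool [ 0.0009 -0.0009  0.    ]
shift after turn [ 1.4 -2.4  1. ]
```

View pics/b.png

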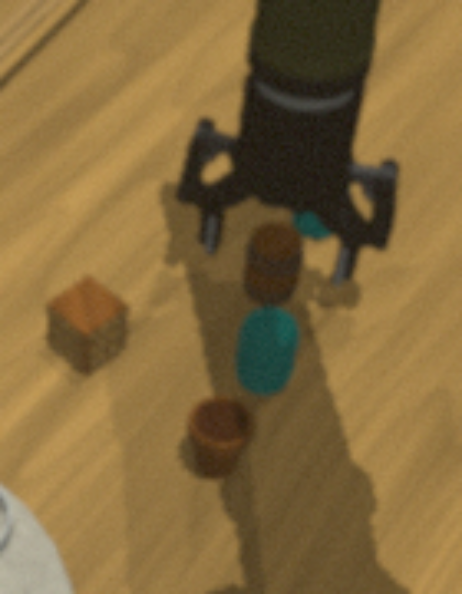

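```bash
python3 -m handwheel '[[[1,-2.5,0,0,0,0,1],[0,0,0,0,0,0,0.6],[0,0,0,0,0,0,0.4],[0,0,0,0,0,0,0],[0,0,0,0,0,0,0]]]'
python3 -m handwheel '[[[0,0,0,0,0,0,0],[0,0,0,0,0,0,0],[0,0,0,0,0,0,0],[0,0,0,0,0,0,0],[0,0,0,0,0,0,0]]]'
python3 d.py 0.514 -0.331 0.034 0.288
```

```text
time: 4.85
eef_pos: [0.5135, -0.3309, 0.035]
eef_rot: [3.141, -0.001, 0.288]
wrist_force: [-0.1, -0.8, 0.6]
width: 0.038
time: 5.35
eef_pos: [0.5135, -0.3309, 0.0349]
eef_rot: [3.141, -0.001, 0.288]
wrist_force: [-0.4, 0.4, 5.3]
width: 0.0379
t 5.35 pos [ 0.5135 -0.3309  0.0349] rpy [ 3.1409e+00 -8.0000e-04  2.8790e-01] j [ 0.    0.5   0.66  1.79 -0.36  0.98  1.09] F [-0.4  0.4  5.3] w 0.0379
tool shift mm [0.5 0.2 0.9] norm 1.0
rotvec tool [ 0.0007 -0.0008 -0.0001]
shift after turn [0.5 0.2 0.9]
```

Run:
```python
from h import *
s=snap("side")
cv2.imwrite("pics/c.png",cv2.resize(s["img"][120:190,350:430],None,fx=8,fy=8,interpolation=cv2.INTER_CUBIC))
```

```text
(no output)
```

View pics/c.png

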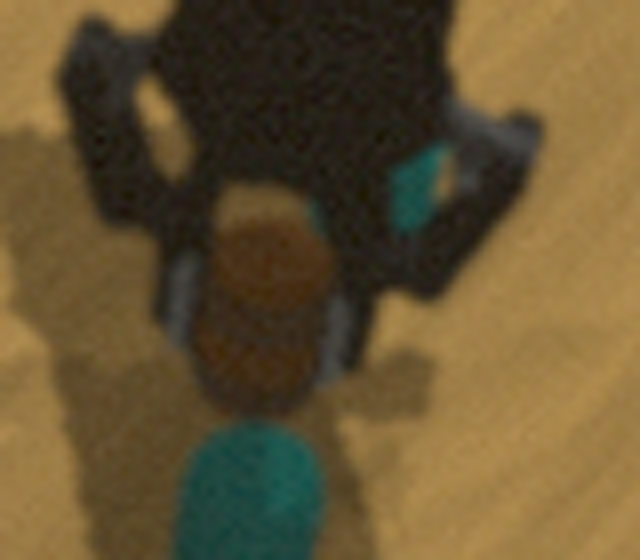

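```bash
python3 -m handwheel '[[[0,0,0,0,0,0,0.75],[0,0,0,0,0,0,0.75],[0,0,3,0,0,0,0.75],[0,0,3,0,0,0,0.75],[0,0,0,0,0,0,0.75]]]'
python3 -m handwheel '[[[0,0,0,0,0,0,0],[0,0,0,0,0,0,0],[0,0,0,0,0,0,0],[0,0,0,0,0,0,0],[0,0,0,0,0,0,0]]]'
python3 d.py 0.514 -0.331 0.034 0.288
python3 - <<'E'
from h import *
s=snap("side")
cv2.imwrite("pics/d.png",cv2.resize(s["img"][120:190,350:430],None,fx=8,fy=8,interpolation=cv2.INTER_CUBIC))
E
```

```text
time: 5.9
eef_pos: [0.5126, -0.3301, 0.0274]
eef_rot: [-3.141, 0.001, 0.288]
wrist_force: [0.3, 0.1, 0.5]
width: 0.0643
time: 6.4
eef_pos: [0.5133, -0.3308, 0.0286]
eef_rot: [3.141, -0.001, 0.288]
wrist_force: [-0.1, -0.5, 2.6]
width: 0.0384
t 6.4 pos [ 0.5133 -0.3308  0.0286] rpy [ 3.1411e+00 -5.0000e-04  2.8800e-01] j [ 0.01  0.51  0.65  1.79 -0.37  0.97  1.1 ] F [-0.1 -0.5  2.6] w 0.0384
tool shift mm [ 0.6  0.4 -5.4] norm 5.4
rotvec tool [ 0.0005 -0.0005 -0.    ]
shift after turn [ 0.6  0.4 -5.4]
```

View pics/d.png

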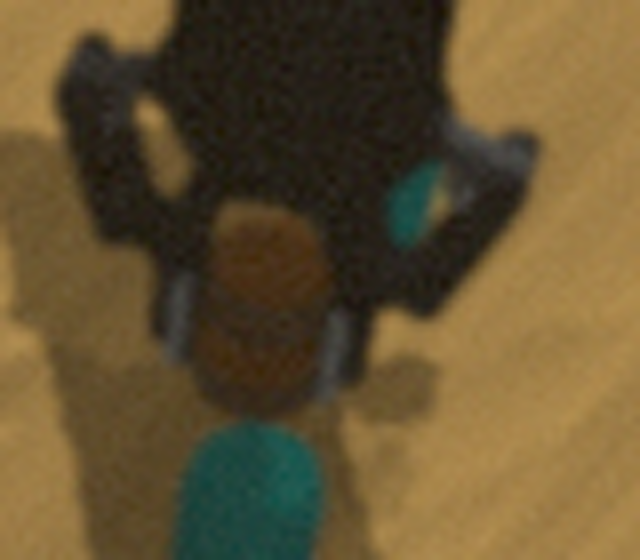

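Run:
```python
from h import *
s=snap("side")
R=np.array(s["R"]);t=np.array(s["t"]);
W=allw(s);a=0.288;ex=np.array([np.cos(a),np.sin(a)]);ey=np.array([np.sin(a),-np.cos(a)])
d=W[...,:2]-np.array([.5133,-.3308]);X=d@ex;Y=d@ey
for sg in(1,-1):
    m=(sg*X>21)&False
    m=(sg*X>.0215)&(sg*X<.034)&(abs(Y)<.012)&(W[...,2]>.004)&(W[...,2]<.09)
    z=np.sort(W[...,2][m]);print(sg,m.sum(),z[:12].round(4))
for u,v in((330,398),(350,385),(175,360)):
    u=350+(u+.5)/8-.5;v=120+(v+.5)/8-.5
    # ray intersect with heights
    for z in(.01,.013,.016,.019):
        p=pix2w(s,u,v,z)[:2]-np.array([.5133,-.3308]);print(round(u),round(v),z,(p@ex*1000).round(1),(p@ey*1000).round(1))
```

```text
1 49 [0.0146 0.0161 0.0176 0.0199 0.0203 0.0226 0.0243 0.0251 0.0251 0.0258
 0.0259 0.0268]
-1 78 [0.0088 0.0172 0.0184 0.0191 0.0192 0.0219 0.0227 0.0229 0.0232 0.0235
 0.0238 0.0248]
391 169 0.01 -24.5 -7.3
391 169 0.013 -24.8 -10.3
391 169 0.016 -25.1 -13.2
391 169 0.019 -25.4 -16.1
393 168 0.01 -28.9 -0.1
393 168 0.013 -29.2 -3.1
393 168 0.016 -29.5 -6.0
393 168 0.019 -29.7 -9.0
371 165 0.01 23.0 -7.5
371 165 0.013 22.5 -10.4
371 165 0.016 22.0 -13.3
371 165 0.019 21.5 -16.2
```

```bash
python3 -m handwheel '[[[0,0,0,0,0,0,0.75],[0,0,0,0,0,0,0.75],[0.5,0,-3,0,0,0,0.75],[0,0,0,0,0,0,0.75]]]'
python3 -m handwheel '[[[0,0,0,0,0,0,0],[0,0,0,0,0,0,0],[0,0,0,0,0,0,0],[0,0,0,0,0,0,0],[0,0,0,0,0,0,0]]]'
python3 -m handwheel '[[[0,0,0,0,0,0,0],[0,0,-8,0,0,0,0],[0,0,-20,0,0,0,0],[0,0,0,0,0,0,0]]]'
python3 d.py 0.5135 -0.3308 0.16 0.288
python3 - <<'E'
from h import *
s=snap("side")
cv2.imwrite("pics/e.png",cv2.resize(s["img"][110:190,350:430],None,fx=7,fy=7,interpolation=cv2.INTER_CUBIC))
E
```

```text
time: 6.9
eef_pos: [0.5138, -0.3304, 0.0316]
eef_rot: [3.141, -0.0, 0.288]
wrist_force: [-0.6, -0.7, -0.6]
width: 0.0638
time: 7.4
eef_pos: [0.5139, -0.3307, 0.0317]
eef_rot: [3.141, -0.001, 0.288]
wrist_force: [0.6, -0.5, 3.8]
width: 0.0378
time: 7.8
eef_pos: [0.5147, -0.3313, 0.0614]
eef_rot: [3.139, -0.003, 0.288]
wrist_force: [0.6, -0.0, 0.3]
width: 0.0381
t 7.8 pos [ 0.5147 -0.3313  0.0614] rpy [ 3.1392e+00 -2.7000e-03  2.8780e-01] j [-0.01  0.47  0.67  1.77 -0.34  1.02  1.07] F [ 0.6 -0.   0.3] w 0.0381
tool shift mm [ -0.8  -0.6 -98.6] norm 98.6
rotvec tool [ 0.0024 -0.0027 -0.0002]
shift after turn [ -1.   -0.8 -98.6]
```

View pics/e.png

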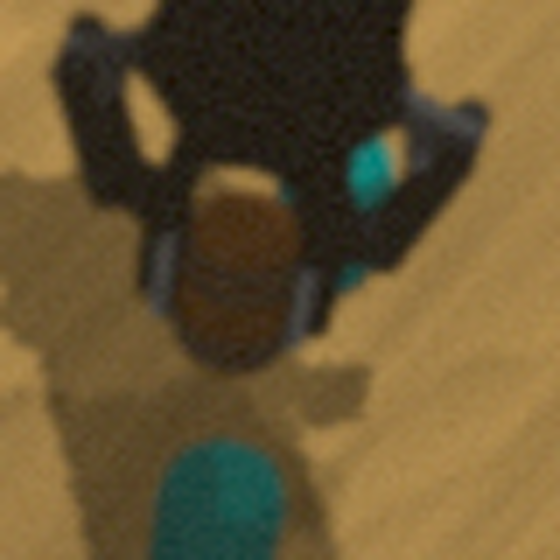

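```bash
python3 -m handwheel '[[[0,0,-30,0,0,0,0],[0,0,-35,0,0,0,0],[0,0,-33,0,0,0,0],[0,0,0,0,0,0,0]]]'
python3 d.py 0.4727 0.0363 0.15 0.288
```

```text
time: 8.25
eef_pos: [0.5156, -0.332, 0.1613]
eef_rot: [3.137, -0.006, 0.288]
wrist_force: [-0.1, -0.8, 0.9]
width: 0.0382
t 8.25 pos [ 0.5156 -0.332   0.1613] rpy [ 3.137  -0.0056  0.288 ] j [-0.06  0.35  0.72  1.69 -0.25  1.19  1.01] F [-0.1 -0.8  0.9] w 0.0382
tool shift mm [  63.4 -365.4   10. ] norm 370.9
rotvec tool [ 0.0046 -0.0056 -0.0001]
shift after turn [  63.5 -365.3   11.3]
```

```bash
python3 -m handwheel '[[[4,-22,0,0,0,0,0],[7,-40,0,0,0,0,0],[7,-40,0,0,0,0,0],[7,-40,0,0,0,0,0],[7,-40,0,0,0,0,0]]]'
python3 -m handwheel '[[[7,-40,0,0,0,0,0],[7,-40,0,0,0,0,0],[7,-40,0,0,0,0,0],[6,-38,0,0,0,0,0],[4,-22,0,0,0,0,0]]]'
python3 -m handwheel '[[[0,0,0,0,0,0,0],[0,0,0,0,0,0,0],[0,0,0,0,0,0,0]]]'
python3 d.py 0.4727 0.0363 0.1 0.288
```

```text
time: 8.75
eef_pos: [0.4913, -0.1448, 0.1558]
eef_rot: [-3.141, 0.002, 0.288]
wrist_force: [0.8, 0.1, -0.4]
width: 0.0385
time: 9.25
eef_pos: [0.4695, 0.0382, 0.1559]
eef_rot: [-3.14, 0.002, 0.292]
wrist_force: [-0.7, -1.1, -0.8]
width: 0.0382
time: 9.55
eef_pos: [0.4709, 0.0333, 0.1567]
eef_rot: [3.141, 0.001, 0.286]
wrist_force: [0.2, -0.2, -0.5]
width: 0.0381
t 9.55 pos [0.4709 0.0333 0.1567] rpy [3.1412e+00 1.1000e-03 2.8630e-01] j [-0.61  0.    0.48  2.01 -0.    1.13  0.16] F [ 0.2 -0.2 -0.5] w 0.0381
tool shift mm [ 2.6 -2.4 56.7] norm 56.8
rotvec tool [ 0.0004  0.0011 -0.0017]
shift after turn [ 2.6 -2.4 56.7]
```

```bash
python3 -m handwheel '[[[2.6,-2.4,20,0,0,0,0],[0,0,30,0,0,0,0],[0,0,25,0,0,0,0],[0,0,12,0,0,0,0],[0,0,0,0,0,0,0]]]'
python3 -m handwheel '[[[0,0,0,0,0,0,0],[0,0,0,0,0,0,0]]]'
python3 d.py 0.4727 0.0363 0.062 0.288
python3 - <<'E'
from h import *
s=snap("side");t=snap("top")
cv2.imwrite("pics/f.png",np.hstack([cv2.resize(s["img"][210:360,180:350],None,fx=2.3,fy=2.3),cv2.resize(t["img"][120:270,180:350],None,fx=2.3,fy=2.3)]))
E
```

```text
time: 10.05
eef_pos: [0.4717, 0.0363, 0.0688]
eef_rot: [3.141, 0.004, 0.286]
wrist_force: [-0.8, -0.8, -0.6]
width: 0.0384
time: 10.25
eef_pos: [0.4742, 0.0376, 0.0716]
eef_rot: [-3.142, -0.003, 0.288]
wrist_force: [0.2, -0.3, -0.4]
width: 0.0381
t 10.25 pos [0.4742 0.0376 0.0716] rpy [-3.1416e+00 -2.5000e-03  2.8750e-01] j [-0.59  0.13  0.49  2.09 -0.07  0.94  0.22] F [ 0.2 -0.3 -0.4] w 0.0381
tool shift mm [-1.8  0.8  9.6] norm 9.8
rotvec tool [-0.     -0.0025 -0.0005]
shift after turn [-1.8  0.8  9.6]
```

View pics/f.png

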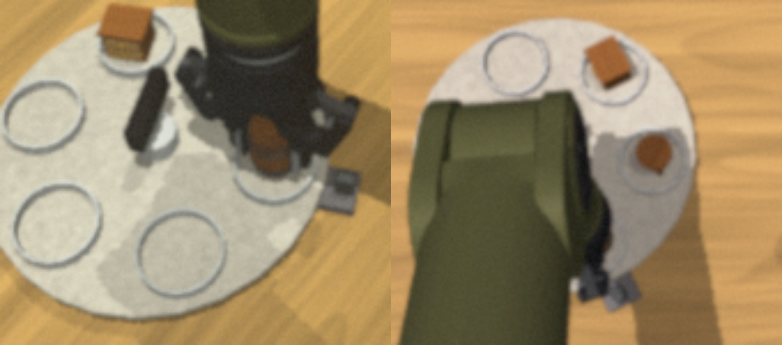

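```bash
python3 -m handwheel '[[[-1,0,3,0,0,0,0],[0,0,3,0,0,0,0],[0,0,0,0,0,0,0],[0,0,0,0,0,0,0],[0,0,0,0,0,0,0]]]'
python3 d.py 0.4727 0.0363 0.062 0.288
python3 -m handwheel '[[[0,0,1,0,0,0,0],[0,0,0,0,0,0,0]]]'
python3 d.py 0.4727 0.0363 0.062 0.288
```

```text
time: 10.85
eef_pos: [0.4721, 0.0374, 0.0643]
eef_rot: [3.142, -0.0, 0.288]
wrist_force: [0.6, -0.2, 0.4]
width: 0.0383
t 10.85 pos [0.4721 0.0374 0.0643] rpy [ 3.1416e+00 -1.0000e-04  2.8810e-01] j [-0.59  0.14  0.49  2.1  -0.08  0.93  0.23] F [ 0.6 -0.2  0.4] w 0.0383
tool shift mm [0.3 1.2 2.3] norm 2.6
rotvec tool [ 0.     -0.0001  0.0001]
shift after turn [0.3 1.2 2.3]
time: 11.05
eef_pos: [0.472, 0.0373, 0.0632]
eef_rot: [-3.142, 0.0, 0.288]
wrist_force: [-0.7, -0.5, -0.8]
width: 0.0382
t 11.05 pos [0.472  0.0373 0.0632] rpy [-3.1416e+00  1.0000e-04  2.8810e-01] j [-0.59  0.14  0.49  2.1  -0.08  0.92  0.23] F [-0.7 -0.5 -0.8] w 0.0382
tool shift mm [0.4 1.2 1.2] norm 1.8
rotvec tool [-0.      0.0001  0.0001]
shift after turn [0.4 1.2 1.2]
```

```bash
python3 -m handwheel '[[[0,0,1,0,0,0,0],[0,0,0,0,0,0,0],[0,0,0,0,0,0,0]]]'
python3 -m handwheel '[[[0,0,0.7,0,0,0,0],[0,0,0,0,0,0,0],[0,0,0,0,0,0,0]]]'
```

```text
time: 11.35
eef_pos: [0.472, 0.0373, 0.0623]
eef_rot: [-3.142, 0.0, 0.288]
wrist_force: [-0.4, 0.3, -0.2]
width: 0.038
time: 11.65
eef_pos: [0.4721, 0.0374, 0.0617]
eef_rot: [-3.142, -0.0, 0.288]
wrist_force: [-0.6, 1.0, 0.4]
width: 0.0383
```

```bash
python3 -m handwheel '[[[0,0,0.7,0,0,0,0],[0,0,0,0,0,0,0],[0,0,0,0,0,0,0]]]'
python3 -m handwheel '[[[0,0,0.5,0,0,0,0],[0,0,0,0,0,0,0],[0,0,0,0,0,0,0]]]'
```

```text
time: 11.95
eef_pos: [0.4722, 0.0373, 0.0616]
eef_rot: [-3.141, -0.0, 0.288]
wrist_force: [-1.4, 0.1, 6.9]
width: 0.0384
time: 12.25
eef_pos: [0.4722, 0.0372, 0.0616]
eef_rot: [-3.141, 0.0, 0.288]
wrist_force: [-3.6, -1.3, 10.6]
width: 0.0383
```

```bash
python3 -m handwheel '[[[0,0,-1,0,0,0,0],[0,0,0,0,0,0,0],[0,0,0,0,0,0,0.55],[0,0,0,0,0,0,0.8],[0,0,0,0,0,0,0.8]]]'
python3 - <<'E'
from h import *
s=snap("side")
cv2.imwrite("pics/g.png",cv2.resize(s["img"][230:320,260:350],None,fx=6,fy=6))
E
```

```text
time: 12.75
eef_pos: [0.4719, 0.0373, 0.0612]
eef_rot: [3.142, 0.0, 0.288]
wrist_force: [-0.1, -0.3, -0.1]
width: 0.0685
```

View pics/g.png

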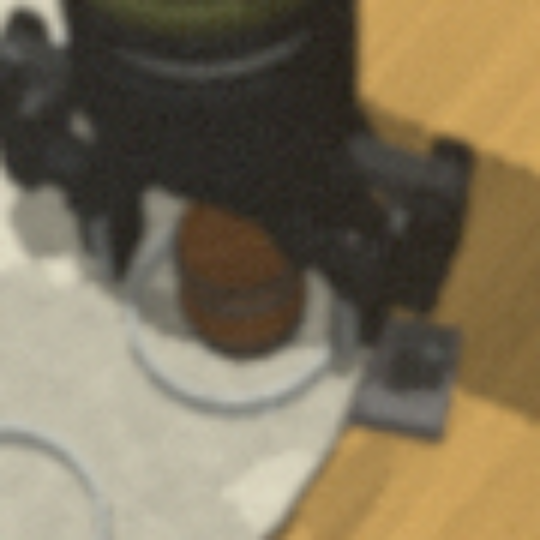

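Barrel stands upright within the ring (around crop 240,280), jaws clear of it. Retreat upward.

```bash
python3 -m handwheel '[[[0,0,-10,0,0,0,0.85],[0,0,-25,0,0,0,1],[0,0,-35,0,0,0,1],[0,0,-30,0,0,0,1],[0,0,0,0,0,0,1]]]'
python3 d.py 0.5645 0.0755 0.16 0.402
python3 - <<'E'
from h import *
s=snap("side")
cv2.imwrite("pics/i.png",cv2.resize(s["img"][200:350,160:350],None,fx=4,fy=4))
E
```

```text
time: 13.3
eef_pos: [0.4751, 0.0377, 0.1664]
eef_rot: [-3.141, -0.009, 0.288]
wrist_force: [-0.2, 0.5, -0.6]
width: 0.0851
t 13.3 pos [0.4751 0.0377 0.1664] rpy [-3.1414 -0.009   0.2879] j [-0.62 -0.01  0.48  2.    0.    1.14  0.16] F [-0.2  0.5 -0.6] w 0.0851
tool shift mm [ 96.4 -10.9   7.2] norm 97.3
rotvec tool [ 0.0003 -0.009  -0.1141]
shift after turn [97.   0.2  6.4]
```

View pics/i.png

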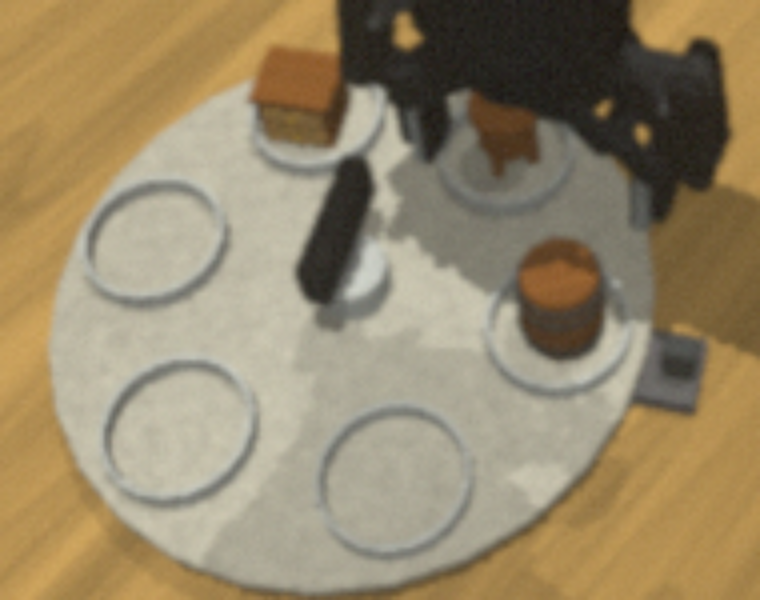

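```bash
python3 -m handwheel '[[[20,0,0,0,0,-0.114,1],[35,0,0,0,0,0,1],[30,0,0,0,0,0,1],[12,0,0,0,0,0,1],[0,0,0,0,0,0,1]]]'
python3 -m handwheel '[[[0,0,0,0,0,0,1],[0,0,0,0,0,0,1]]]'
python3 d.py 0.565 0.076 0.086 0.402
```

```text
time: 13.85
eef_pos: [0.5621, 0.0735, 0.1602]
eef_rot: [3.141, 0.002, 0.403]
wrist_force: [-0.4, 0.2, -0.0]
width: 0.0853
time: 14.05
eef_pos: [0.5608, 0.0722, 0.1612]
eef_rot: [-3.141, 0.001, 0.401]
wrist_force: [-0.4, 0.4, -0.9]
width: 0.0858
t 14.05 pos [0.5608 0.0722 0.1612] rpy [-3.1411e+00  1.2000e-03  4.0090e-01] j [-0.6   0.22  0.49  1.79 -0.11  1.16  0.32] F [-0.4  0.4 -0.9] w 0.0858
tool shift mm [ 5.4 -1.8 75.2] norm 75.4
rotvec tool [-0.0005  0.0012 -0.0011]
shift after turn [ 5.3 -1.9 75.2]
```

```bash
python3 -m handwheel '[[[5.4,-1.8,10,0,0,0,1],[0,0,20,0,0,0,1],[0,0,20,0,0,0,1],[0,0,15,0,0,0,1],[0,0,10,0,0,0,1]]]'
python3 -m handwheel '[[[0,0,0,0,0,0,1],[0,0,0,0,0,0,1],[0,0,0,0,0,0,1]]]'
python3 d.py 0.565 0.076 0.086 0.402
python3 - <<'E'
from h import *
s=snap("side")
cv2.imwrite("pics/j.png",cv2.resize(s["img"][200:350,160:350],None,fx=4,fy=4))
E
```

```text
time: 14.55
eef_pos: [0.5654, 0.0768, 0.0848]
eef_rot: [-3.141, 0.002, 0.402]
wrist_force: [-0.2, -1.4, -0.1]
width: 0.0851
time: 14.85
eef_pos: [0.5671, 0.077, 0.0874]
eef_rot: [3.141, -0.002, 0.402]
wrist_force: [-0.2, 0.2, 0.7]
width: 0.0853
t 14.85 pos [0.5671 0.077  0.0874] rpy [ 3.1414e+00 -1.8000e-03  4.0190e-01] j [-0.59  0.31  0.47  1.85 -0.16  1.02  0.35] F [-0.2  0.2  0.7] w 0.0853
tool shift mm [-2.3  0.1  1.4] norm 2.7
rotvec tool [ 0.0002 -0.0018 -0.0001]
shift after turn [-2.3  0.1  1.4]
```

View pics/j.png

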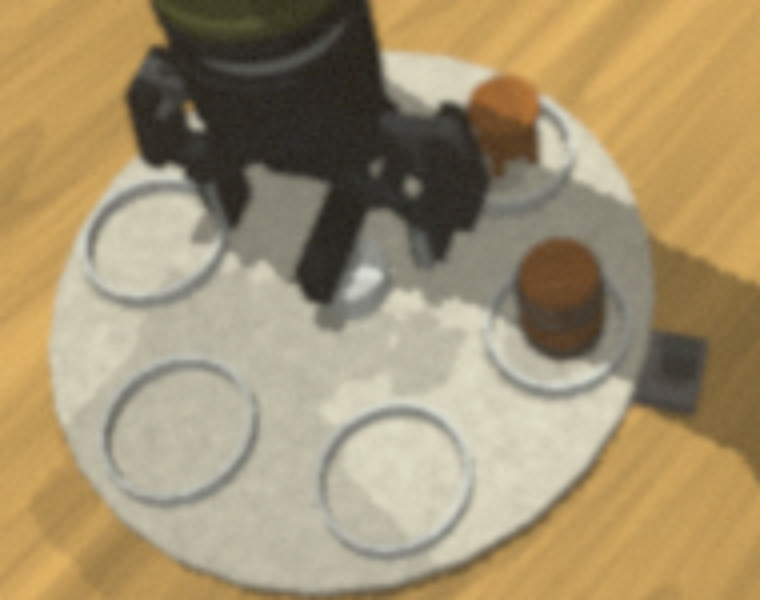

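```bash
python3 -m handwheel '[[[-1,0,1,0,0,0,0.8],[0,0,0,0,0,0,0.4],[0,0,0,0,0,0,0.2],[0,0,0,0,0,0,0],[0,0,0,0,0,0,0]]]'
python3 -m handwheel '[[[0,0,0,0,0,0,0],[0,0,0,0,0,0,0],[0,0,0,0,0,0,0],[0,0,0,0,0,0,0]]]'
python3 d.py 0.565 0.076 0.086 0.402
```

```text
time: 15.4
eef_pos: [0.5656, 0.0766, 0.0856]
eef_rot: [3.142, -0.0, 0.402]
wrist_force: [-5.2, -1.6, -2.9]
width: 0.0131
time: 15.8
eef_pos: [0.5655, 0.0766, 0.0856]
eef_rot: [-3.142, -0.0, 0.402]
wrist_force: [-0.1, 0.3, 1.7]
width: 0.0132
t 15.8 pos [0.5655 0.0766 0.0856] rpy [-3.1415e+00 -4.0000e-04  4.0210e-01] j [-0.59  0.31  0.47  1.85 -0.16  1.02  0.35] F [-0.1  0.3  1.7] w 0.0132
tool shift mm [-0.7  0.4 -0.4] norm 0.9
rotvec tool [-0.     -0.0004  0.0001]
shift after turn [-0.8  0.4 -0.4]
```

```bash
python3 -m handwheel '[[[0,0,0,0,0,-0.02,0],[0,0,0,0,0,-0.04,0],[0,0,0,0,0,-0.06,0],[0,0,0,0,0,-0.06,0],[0,0,0,0,0,-0.06,0]]]'
python3 -m handwheel '[[[0,0,0,0,0,-0.06,0],[0,0,0,0,0,-0.06,0],[0,0,0,0,0,-0.06,0],[0,0,0,0,0,-0.04,0],[0,0,0,0,0,-0.02,0]]]'
python3 d.py
```

```text
time: 16.3
eef_pos: [0.5654, 0.0765, 0.0856]
eef_rot: [-3.141, -0.0, 0.644]
wrist_force: [-1.5, 0.5, 2.6]
width: 0.0134
time: 16.8
eef_pos: [0.5652, 0.0763, 0.0856]
eef_rot: [-3.141, 0.0, 0.883]
wrist_force: [-2.0, -0.2, 3.9]
width: 0.0128
t 16.8 pos [0.5652 0.0763 0.0856] rpy [-3.1411  0.      0.8827] j [-0.52  0.3   0.4   1.85 -0.14  1.02  0.81] F [-2.  -0.2  3.9] w 0.0128
```

```bash
python3 -m handwheel '[[[0,0,0,0,0,-0.02,0],[0,0,0,0,0,-0.05,0],[0,0,0,0,0,-0.06,0],[0,0,0,0,0,-0.06,0],[0,0,0,0,0,-0.06,0]]]'
python3 -m handwheel '[[[0,0,0,0,0,-0.06,0],[0,0,0,0,0,-0.06,0],[0,0,0,0,0,-0.06,0],[0,0,0,0,0,-0.06,0],[0,0,0,0,0,-0.05,0]]]'
python3 -m handwheel '[[[0,0,0,0,0,-0.027,0],[0,0,0,0,0,0,0],[0,0,0,0,0,0,0],[0,0,0,0,0,0,0]]]'
python3 d.py
python3 - <<'E'
from h import *
s=snap("side")
cv2.imwrite("pics/k.png",cv2.resize(s["img"][200:350,160:350],None,fx=4,fy=4))
E
```

```text
time: 17.3
eef_pos: [0.5651, 0.0761, 0.0856]
eef_rot: [-3.141, 0.001, 1.135]
wrist_force: [-3.2, -0.6, 6.1]
width: 0.0131
time: 17.8
eef_pos: [0.565, 0.0759, 0.0856]
eef_rot: [-3.141, 0.001, 1.425]
wrist_force: [-3.4, -1.5, 5.0]
width: 0.0132
time: 18.2
eef_pos: [0.565, 0.0758, 0.0856]
eef_rot: [-3.141, 0.001, 1.45]
wrist_force: [-2.7, -2.5, 6.1]
width: 0.0129
t 18.2 pos [0.565  0.0758 0.0856] rpy [-3.1408e+00  9.0000e-04  1.4496e+00] j [-0.45  0.3   0.31  1.85 -0.1   1.01  1.35] F [-2.7 -2.5  6.1] w 0.0129
```

View pics/k.png

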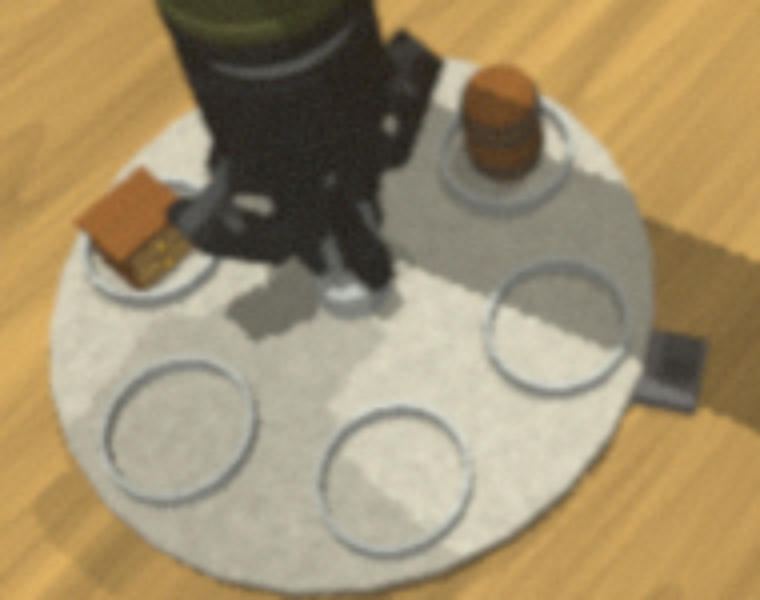

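```bash
python3 -m handwheel '[[[0,0,0,0,0,0,0.15],[0,0,0,0,0,0,0.3],[0,0,0,0,0,0,0.5],[0,0,0,0,0,0,0.6],[0,0,0,0,0,0,0.6]]]'
python3 -m handwheel '[[[0,0,-10,0,0,0,0.6],[0,0,-20,0,0,0,0.6],[0,0,-35,0,0,0,0.6],[0,0,-35,0,0,0,0.6],[0,0,-30,0,0,0,0.6]]]'
python3 d.py 0.45 0.35 0.25
```

```text
time: 18.75
eef_pos: [0.5654, 0.0766, 0.0852]
eef_rot: [-3.142, 0.0, 1.449]
wrist_force: [-1.1, -0.1, -0.4]
width: 0.0511
time: 19.25
eef_pos: [0.5658, 0.0765, 0.2182]
eef_rot: [3.14, -0.001, 1.449]
wrist_force: [-0.0, -0.3, -0.1]
width: 0.0512
t 19.25 pos [0.5658 0.0765 0.2182] rpy [ 3.1396e+00 -8.0000e-04  1.4489e+00] j [-0.47  0.17  0.32  1.71 -0.06  1.27  1.32] F [-0.  -0.3 -0.1] w 0.0512
tool shift mm [ 257.4 -148.1  -31.9] norm 298.7
```

Move the arm aside so the top camera sees the wheel.

```bash
python3 -m handwheel '[[[25,-10,-4,0,0,0,0.6],[40,-20,-4,0,0,0,0.6],[40,-20,-4,0,0,0,0.6],[40,-20,-4,0,0,0,0.6],[40,-20,-4,0,0,0,0.6]]]'
python3 -m handwheel '[[[40,-20,0,0,0,0,0.6],[25,-10,0,0,0,0,0.6],[0,0,0,0,0,0,0.6],[0,0,0,0,0,0,0.6]]]'
python3 d.py
python3 - <<'E'
from h import *
s=snap("side");t=snap("top")
cv2.imwrite("pics/l.png",np.hstack([cv2.resize(s["img"][200:350,160:350],None,fx=2.1,fy=2.1),cv2.resize(t["img"][120:270,150:340],None,fx=2.1,fy=2.1)]))
W=allw(t);m=(abs(W[...,0]-.565)<.05)&(abs(W[...,1]-.0765)<.05)&(W[...,2]>.085)&(W[...,2]<.11)
p=W[m][:,:2];v=np.linalg.svd(p-p.mean(0))[2][0];print(m.sum(),v,"turn deg",np.degrees(np.arctan2(v[1],v[0])-np.arctan2(-.92122,.38904))%180)
m=(abs(W[...,0]-.55)<.035)&(abs(W[...,1]+.024)<.035)&(W[...,2]>.073)&(W[...,2]<.09);print("barrel top",W[m].mean(0))
E
```

```text
time: 19.75
eef_pos: [0.4979, 0.2726, 0.2367]
eef_rot: [3.14, -0.001, 1.449]
wrist_force: [0.6, 0.5, -0.8]
width: 0.0512
time: 20.15
eef_pos: [0.4766, 0.3394, 0.2359]
eef_rot: [3.141, 0.0, 1.45]
wrist_force: [0.1, -0.7, -0.2]
width: 0.0511
t 20.15 pos [0.4766 0.3394 0.2359] rpy [3.1408e+00 3.0000e-04 1.4503e+00] j [-0.78  0.19  0.13  1.64 -0.02  1.31  0.81] F [ 0.1 -0.7 -0.2] w 0.0511
211 [-0.99236252  0.12335566] turn deg 60.0193949180852
barrel top [ 0.55660788 -0.02315227  0.0808165 ]
```

View pics/l.png

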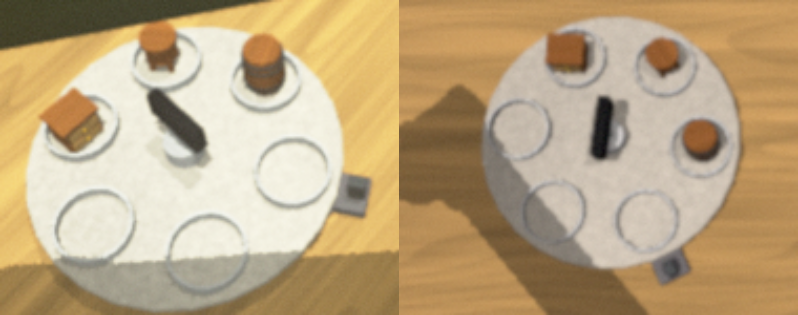

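The wheel has turned 60.0°. The barrel stands upright in its pocket, an empty pocket is at the pointer, and the arm is clear.

```bash
python3 -c "
from station import *
print(hand_in())"
```

```text
the job is handed in; nothing more can be done
None
```

I picked up the wooden barrel and set it upright in the empty pocket at the pointer. After letting go, I gripped the hub's bar and turned the wheel one click counterclockwise. I then let go of the bar, moved the arm clear and handed the job in at about 20 s.

- **Wheel:** the bar's direction in the top camera's depth image shows a turn of 60.0°. The next empty pocket is at the pointer.
- **Barrel:** it stands upright inside its ring, with its top about 81 mm above the table (82 mm expected). It is off-centre by a few millimetres but well within the ring.
- **Other pieces:** the stool and chest are still in their pockets.
- **Forces:** the highest wrist force I saw was about 11 N, when the barrel touched the pocket floor.
- **Disagreement:** the gripper read about 38 mm on the 41 mm barrel. I re-gripped it twice at different heights before lifting, and the reading hardly changed, so I took it as sensor offset. The barrel did not slip.

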